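Eject a coin case and trap it on the chute

ROBOT

A 6-joint arm with a two-finger parallel gripper is mounted at the origin on the work surface. World frame = base frame: x ahead of the robot, y to its left, z up, the work surface at z = 0. Lengths are in m, angles in rad, forces in N, time in s.
With the tool pointing down it reaches from about 0.375 to 0.825 m from the base axis. Payload 5.5 kg.
Tool frame: the origin (TCP) lies midway between the tips of the shut fingers; the grasp point (between the pads) lies 19 mm behind it (robot.grasp_offset is the z of the grasp point in the tool frame, in m); z points along the fingers, y is the direction in which the jaws open and shut (so a half turn about z gives the same grasp; the last joint's range is limited). The gripper opens to 85 mm and grips with 20 to 120 N. Pads are 22 mm wide; open, the fingers measure 114 mm over their backs; the gripper's body (76 mm by 85 mm) begins 54 mm behind the grasp point. The pads swing forward as they close: fully open they stand 13 mm farther back than shut.
Start: joints at [1.159, 0.314, -0.047, 1.21, 0, 1.571], TCP at [0.24, 0.55, 0.231] pointing down, gripper open.
Joint ranges: [-2.67, 2.67], [-0.69, 1.73], [-1.03, 1.25], [-2.08, 2.16], [-1.42, 1.45], [-3.14, 3.14]. Speed limits (rad/s): [2.39, 2.39, 3.01, 3.14, 3.14, 3.14].

INTERFACE

Orientations are given as a rotation vector (axis times angle).
In Python, from plant import robot gives the robot as it stands. The module is installed in compiled form; this text tells all that it offers.
- The arm moves only by the tool apply_moves, never from a script. Its argument "plan" is a list of rows, each an object of numbers: "tx", "ty", "tz": the shift along the tool's x, y, z in cm; "rx", "ry", "rz": the turn, a rotation vector about the tool's x, y, z in rad. In form: [{"tx": .., "ty": .., "tz": .., "rx": .., "ry": .., "rz": ..}, ...]. A call has 1 to 12 rows; each row is the pose to reach, as a shift and turn from the pose commanded when the call began, along the tool's axes at that moment; what a row does not reach only later rows make up. A row lasts 1/8 s, in which the tool goes at most 62.5 mm and 10.7 degrees, less where a joint would pass 70% of its speed; a pose out of reach is approached as far as the arm can. A call with a gripper value outside its range is refused whole. "fingers" is the gripper command: -1 is fully open, 1 is shut, values between are in proportion, set as the call begins (left out, the last holds). The fingers move at their own pace and stop on an object; the grip force is fixed at half the most. Time passes only in rows, so rows that repeat a pose let the fingers close. It gives the time, the measured TCP pose, the force and the opening at its end, in the units of the state.
- robot.get_state(): the state, without advancing time (a new reading comes with each control period).
- robot.capture(name): name is "side" or "top" or "wrist"; returns (picture, depth): 420x560x3 uint8, red, green, blue; 420x560 float32, m along the optical axis (not along the pixel's ray), 0 where there is no reading.
- robot.camera_info(name): a dict with "K" (3x3 intrinsics, pixels), "extrinsics" (4x4, takes a point from camera to world coordinates); the wrist camera has in their place "T_tool_cam" (4x4, takes a point from camera to tool coordinates, whose origin is the TCP and whose axes are the flange's). Camera axes: x right, y up, looking along -z (the intrinsics and any distortion apply to the point x, -y, -z); pixel columns grow to the right and rows downward; lengths in m; the calibration is good to about 2 mm. A picture is of the moment at which its call begins: read the wrist's pose just before it. camera_info takes no time and is no camera call.
- robot.finish_job(): hands the job in, once; it reports no verdict.
The state is a dict: "time": time; "q": joint angles; "qvel": joint speeds; "joint_torque": joint torques, N m; "ee_pos": TCP position; "eef_rot": TCP orientation; "wrist_force": force on the tool from outside, world axes, zero at the start; "ft_torque": the same for the moment, N m; "finger_gap": finger opening in m.
Only numpy, scipy, OpenCV 4.12 (cv2) and the standard library are available. Lean on these libraries where they do the work, as an engineer would, in place of code of your own. Each camera call takes 0.05 s, during which the arm holds its last target. There are 200 camera calls.

TASK

Press the red ejector button of the yellow coin-case dispenser with one fingertip, and with the other finger trap the teal coin case as it pops out into the open chute, before it slides away over the end. Finish like that, holding still: the button kept pressed by one finger and the popped-out case lying flat in the chute, stopped by the other finger. Do not lift the case, and leave the other goods on the stall where they are.

Things in the scene. Friction and masses are not known exactly. Their poses are not given: they have to be found in the camera images.
- dispenser: Mustard-yellow dispenser fixed to the table. Origin: on the table under the gate (mouth of the covered part), on the chute's centre line; x points the way cases are ejected, y to the button's side, z up. Covered part x -90 to 0 mm, 68 mm wide, clear roof, top 66 mm above the table. Grey button block on the y side: x 12 to 60, y 34 to 74 mm, top 44 mm above the table.
- chute_end (a point): Middle of the chute floor's open end edge: dispenser frame x 65 mm, 40 mm above the table. The open chute runs level from the gate (x 0) to here, 56 mm wide inside (y -28 to 28 mm), between kerbs 6 mm thick that rise only 5 mm above its floor.
- kicker_face (a point): Front face of the orange spring kicker behind the coin case. Once released it pushes the case out at about 4 to 7 cm/s with 1.6 to 2.7 N, right over the chute's end unless the case is stopped; the latch does not catch it again.
- ejector (a joint): Red round spring button, 30 mm across, moves straight down. Value in m: 0 up, 0.008 fully down. About 1.5 N starts it, 4.5 N takes it fully down; it springs up when let go. The case is released once it is 3.5 mm down.
- ejector_top (a point): Centre of the red button's top face. Button up: 54 mm above the table, in the dispenser's frame x 36 mm, y 52 mm; so 14 mm above the chute floor, and 6 mm above it when fully down.
- chute_mid (a point): Point on the chute floor's centre line level with the button: dispenser frame x 36 mm, y 0, 40 mm above the table, 52 mm from the button's centre. A fingertip standing here, anywhere between chute floor and case top, stops the case.
- coin_case: Teal square coin case with a gold coin in its lid, 50 x 50 x 18 mm, about 45 g, loose. Origin: centre of its underside; x ahead (the way it slides), z up. At the start it lies flat in the covered part with its front face just behind the gate.
- case_front (a point): Middle of the coin case's front face (25 mm ahead of its centre, 9 mm above its underside).
- spare_case: Bystander: wine-red coin case with a silver coin, 50 x 50 x 18 mm, on the table beside the dispenser; origin at the centre of its underside.
- ring_box: Bystander: navy ring box, 48 x 48 x 41 mm, on the table near the button block; origin at the centre of its underside.
- glasses_case: Bystander: red spectacles case, 160 (its x) x 58 x 36 mm, lying across in front of the chute's end; origin at the centre of its underside.
- tall_tub: Bystander: amber tub with white cap, 52 mm across, 130 mm tall; origin at the centre of its underside.
- small_tub: Bystander: amber tub with white cap, 50 mm across, 75 mm tall; origin at the centre of its underside.
- flask: Bystander: black flask with orange top, 70 mm across, 207 mm tall; origin at the centre of its underside.

How it is judged:
By the outcome, as a careful person would: the job done as asked, in the order asked, and still so for the second after the job is handed in, while the arm keeps its last pose, push and grip.
It also fails if it takes over 32 s, if anything falls off the work surface, if the arm or the gripper's body presses on something with over 40 N, if the wrist force passes 120 N, or if a joint passes its speed limit or range.

## Working session

There is one attempt and no reset: what is moved stays moved. The work goes in short steps, Python scripts to look and compute and a tool call to move; the robot and the scene stay as the last step left them, time stands still between calls to the robot, and variables do not carry over. Pictures are saved under pics/ and viewed, about 8 in all and at most 12, crops included, and the job is handed in when it is done.

Besides the shell and the picture viewer there is one more tool, called after "Emit:" as a command line: name --argument value ..., lists and objects as JSON in quotes. apply_moves: Moves the arm, as the interface text tells. Its arguments: {"type":"object","properties":{"plan":{"type":"array","items":{"type":"object","properties":{"tx":{"type":"number"},"ty":{"type":"number"},"tz":{"type":"number"},"rx":{"type":"number"},"ry":{"type":"number"},"rz":{"type":"number"}}}},"fingers":{"type":"number"}},"required":["plan"]}

```bash
mkdir -p pics; cat > h.py <<'E'
import numpy as np, cv2
from plant import robot
from scipy.spatial.transform import Rotation as R
def cap(n,save=None):
    s=robot.get_state(); im,d=robot.capture(n); c=robot.camera_info(n)
    if 'extrinsics' in c: T=np.array(c['extrinsics'])
    else:
        W=np.eye(4); W[:3,:3]=R.from_rotvec(s['eef_rot']).as_matrix(); W[:3,3]=s['ee_pos']; T=W@np.array(c['T_tool_cam'])
    K=np.array(c['K'])
    v,u=np.mgrid[:d.shape[0],:d.shape[1]]
    P=np.stack([(u-K[0,2])/K[0,0]*d,-(v-K[1,2])/K[1,1]*d,-d],-1)@T[:3,:3].T+T[:3,3]
    P[d==0]=np.nan
    if save: cv2.imwrite('pics/'+save,im[...,::-1])
    return im,d,P,T,K,c
E
python3 - <<'E'
from h import *
for n in('top','side'):
    im,d,P,T,K,c=cap(n,n+'1.png'); np.savez(n+'1.npz',im=im,P=P); print(n,K,T.round(3),[k for k in c])
s=robot.get_state();print(s)
E
```

```text
top [[387.46483093   0.         282.06524156]
 [  0.         387.46483093 208.90956709]
 [  0.           0.           1.        ]] [[ 0.021  0.999 -0.033  0.517]
 [-1.     0.021  0.002  0.015]
 [ 0.003  0.033  0.999  1.249]
 [ 0.     0.     0.     1.   ]] ['K', 'extrinsics']
side [[410.3868041    0.         276.10001919]
 [  0.         410.3868041  205.95041682]
 [  0.           0.           1.        ]] [[-0.999  0.032 -0.035  0.53 ]
 [-0.048 -0.75   0.66   0.681]
 [-0.005  0.661  0.751  0.857]
 [ 0.     0.     0.     1.   ]] ['K', 'extrinsics']
{'time': 0.1, 'q': array([ 1.15897713e+00,  3.14184571e-01, -4.79709517e-02,  1.21021462e+00,
       -2.38081566e-05,  1.57079703e+00]), 'qvel': array([ 0.00039558, -0.00091163,  0.00367729, -0.00038138,  0.00025605,
        0.00028675]), 'joint_torque': array([ 8.40761477e-04, -5.40766132e+01,  3.40542340e+01,  1.11618207e-02,
        4.21878417e-05,  1.03551838e-05]), 'ee_pos': array([0.23996341, 0.54935242, 0.23050682]), 'eef_rot': array([-6.42262413e-01, -3.07493451e+00,  2.42734372e-03]), 'wrist_force': array([ 0.10575425, -0.24639   ,  0.28467058]), 'ft_torque': array([-0.01219978, -0.04011892, -0.00159135]), 'finger_gap': 0.08531438580098288}
```

View pics/top1.png

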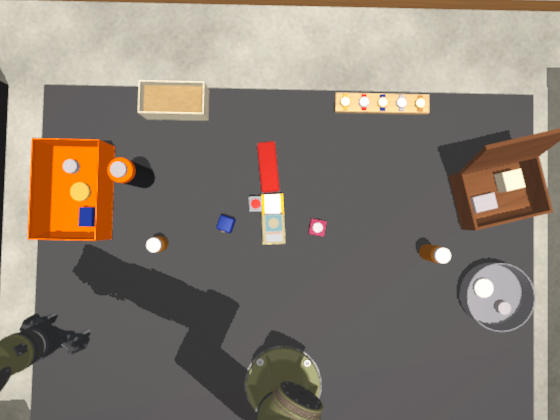

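View pics/side1.png

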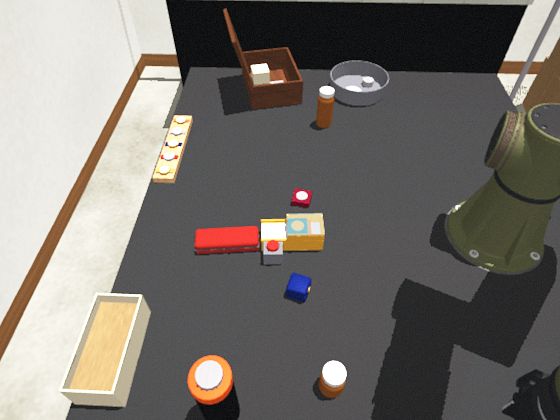

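Top view: dispenser at about (273,218), button at (256,204), ejecting up the image (world +x), with the button on the world +y side. Side view: button at (273,245), chute at (273,230), clear roof around (305,228).

```bash
python3 - <<'E'
from h import *
for n,b in(('top',(225,180,300,250)),('side',(255,205,335,270))):
    z=np.load(n+'1.npz');im=z['im'].astype(int);P=z['P'];u0,v0,u1,v1=b
    m=np.zeros(im.shape[:2],bool);m[v0:v1,u0:u1]=1
    r,g,bl=im[...,0],im[...,1],im[...,2]
    red=m&(r>150)&(g<80)&(bl<80)&(P[...,2]>.045)
    print(n,'red',red.sum(),np.nanmedian(P[red],0),np.nanmean(P[red],0))
    yel=m&(r>140)&(g>100)&(bl<110)&(P[...,2]>.03)
    q=P[yel]; print('yel',len(q),np.nanmin(q,0),np.nanmax(q,0))
    rect=cv2.minAreaRect((q[:,:2]*1000).astype(np.float32));print(rect,np.round(cv2.boxPoints(rect)))
    teal=m&(g>r+20)&(bl>r+20)&(P[...,2]>.03)&(g>90)
    q=P[teal];print('teal',len(q),np.nanmedian(q,0))
    h=m&(P[...,2]>.03)
    q=P[h&(P[...,2]>.058)];rect=cv2.minAreaRect((q[:,:2]*1000).astype(np.float32));print('roof',rect)
    gry=m&(abs(r-g)<20)&(abs(r-bl)<20)&(abs(P[...,2]-.044)<.005)&(r<225)
    print('z of chute',np.nanmedian(P[m&(r>220)&(g>220)&(bl>180)],0), 'grey',np.nanmedian(P[gry],0))
i=cv2.imread('pics/top1.png')[170:260,210:340];cv2.imwrite('pics/c1.png',cv2.resize(i,None,fx=6,fy=6,interpolation=cv2.INTER_CUBIC))
E
```

```text
top red 0 [nan nan nan] [nan nan nan]
yel 106 [0.53926811 0.00925066 0.03683472] [0.60612791 0.10584485 0.05726112]
((572.2233276367188, 57.309329986572266), (63.77752685546875, 98.08379364013672), 3.9997289180755615) [[537. 104.]
 [544.   6.]
 [607.  11.]
 [601. 108.]]
teal 210 [0.50935986 0.05713531 0.06391219]
roof ((521.4734497070312, 44.509490966796875), (151.70355224609375, 83.91258239746094), 16.12201690673828)
z of chute [0.56483173 0.04146435 0.04074686] grey [0.58231805 0.10318913 0.043532  ]
side red 91 [0.57071872 0.10275067 0.05359302] [0.57038487 0.10179493 0.05317535]
yel 456 [0.44636688 0.00976697 0.03029292] [0.60195884 0.1125948  0.06453296]
((532.8700561523438, 45.15382766723633), (149.26126098632812, 103.66371154785156), 17.84852409362793) [[446.  72.]
 [478. -27.]
 [620.  19.]
 [588. 117.]]
teal 187 [0.51267153 0.05391881 0.06647506]
roof ((491.9920959472656, 40.04041290283203), (90.28939819335938, 71.8311538696289), 4.409940719604492)
z of chute [0.55730917 0.04728062 0.04160288] grey [0.56090842 0.10854832 0.04303196]
  return np.nanmean(a, axis, out=out, keepdims=keepdims)
<stdin>:7: RuntimeWarning: Mean of empty slice
```

View pics/c1.png

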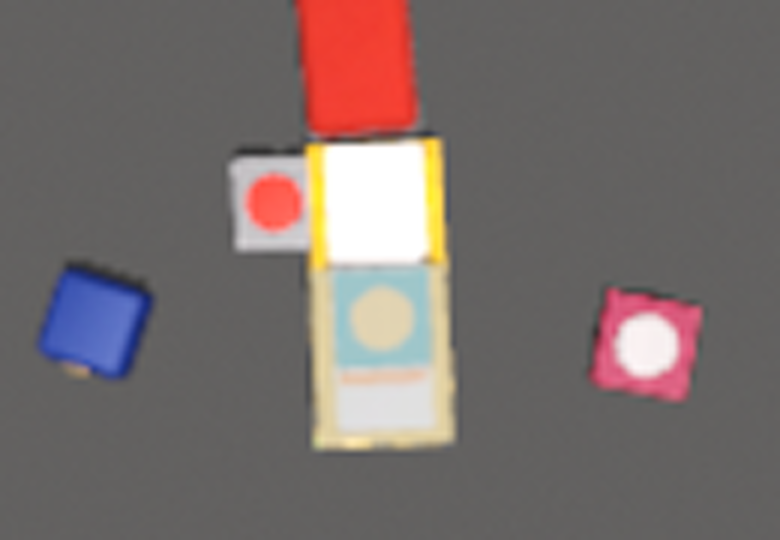

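Emit:
apply_moves --plan '[{"tx": -4.5, "ty": -2.7, "rz": -0.04}, {"tx": -9, "ty": -5.5, "rz": -0.08}, {"tx": -13.5, "ty": -8.2, "rz": -0.12}, {"tx": -18, "ty": -11, "rz": -0.17}, {"tx": -22.5, "ty": -13.7, "rz": -0.21}, {"tx": -27, "ty": -16.4, "rz": -0.25}, {"tx": -31.5, "ty": -19.2, "rz": -0.3}, {"tx": -36, "ty": -22, "rz": -0.34}, {"tx": -40.5, "ty": -24.7, "rz": -0.39}, {"tx": -45, "ty": -27.5, "rz": -0.43}, {"tx": -49.4, "ty": -30.2, "rz": -0.473}, {"tx": -49.4, "ty": -30.2, "rz": -0.473}]' --fingers 0.1

```text
$.plan[0]: bad value
```

```bash
python3 - <<'E'
from h import *
im,d,P,T,K,c=cap('wrist','w1.png');np.savez('w1.npz',im=im,P=P,d=d)
s=robot.get_state();print({k:np.round(s[k],4) for k in('time','q','ee_pos','eef_rot','finger_gap','wrist_force')});print(K,T.round(3),np.round(c['T_tool_cam'],3))
E
```

```text
{'time': np.float64(0.15), 'q': array([ 1.159 ,  0.3141, -0.0478,  1.2102, -0.    ,  1.5708]), 'ee_pos': array([0.24  , 0.5494, 0.2306]), 'eef_rot': array([-6.423e-01, -3.075e+00,  2.000e-03]), 'finger_gap': np.float64(0.0855), 'wrist_force': array([-0.596 ,  0.2635, -0.305 ])}
[[339.84370382   0.         277.47694597]
 [  0.         339.84370382 205.92125528]
 [  0.           0.           1.        ]] [[ 0.4   -0.883 -0.247  0.178]
 [ 0.916  0.385  0.109  0.575]
 [-0.001 -0.27   0.963  0.373]
 [ 0.     0.     0.     1.   ]] [[ 0.     0.963  0.27   0.068]
 [ 1.    -0.    -0.    -0.001]
 [-0.     0.27  -0.963 -0.143]
 [ 0.     0.     0.     1.   ]]
```

View pics/w1.png

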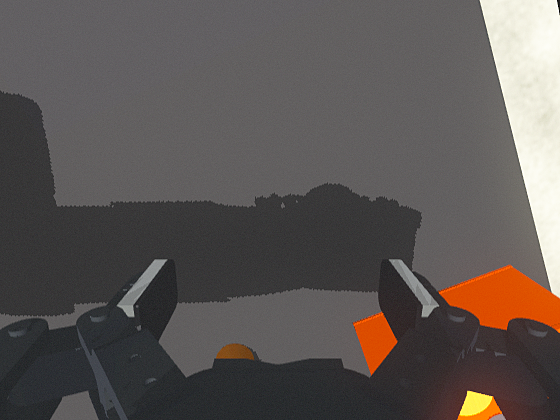

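The move was refused, probably because every key is required. The wrist image shows the open fingertips at (150,265) and (395,265).

Emit:
apply_moves --plan '[{"tx": -4.5, "ty": -2.7, "tz": 0, "rx": 0, "ry": 0, "rz": -0.04}, {"tx": -9, "ty": -5.5, "tz": 0, "rx": 0, "ry": 0, "rz": -0.08}, {"tx": -13.5, "ty": -8.2, "tz": 0, "rx": 0, "ry": 0, "rz": -0.12}, {"tx": -18, "ty": -11, "tz": 0, "rx": 0, "ry": 0, "rz": -0.17}, {"tx": -22.5, "ty": -13.7, "tz": 0, "rx": 0, "ry": 0, "rz": -0.21}, {"tx": -27, "ty": -16.4, "tz": 0, "rx": 0, "ry": 0, "rz": -0.25}, {"tx": -31.5, "ty": -19.2, "tz": 0, "rx": 0, "ry": 0, "rz": -0.3}, {"tx": -36, "ty": -22, "tz": 0, "rx": 0, "ry": 0, "rz": -0.34}, {"tx": -40.5, "ty": -24.7, "tz": 0, "rx": 0, "ry": 0, "rz": -0.39}, {"tx": -45, "ty": -27.5, "tz": 0, "rx": 0, "ry": 0, "rz": -0.43}, {"tx": -49.4, "ty": -30.2, "tz": 0, "rx": 0, "ry": 0, "rz": -0.473}, {"tx": -49.4, "ty": -30.2, "tz": 0, "rx": 0, "ry": 0, "rz": -0.473}]' --fingers 0.1

```text
time: 1.65
ee_pos: [0.5733, 0.0725, 0.2306]
eef_rot: [0.089, -3.14, 0.001]
wrist_force: [-0.6, 0.7, 0.9]
finger_gap: 0.0386
```

```bash
python3 - <<'E'
from h import *
im,d,P,T,K,c=cap('wrist','w2.png');np.savez('w2.npz',im=im,P=P,d=d)
s=robot.get_state();print({k:np.round(s[k],4) for k in('time','q','ee_pos','eef_rot','finger_gap','wrist_force')})
E
```

```text
{'time': np.float64(1.7), 'q': array([ 1.2850e-01,  2.7130e-01, -1.0530e-01,  1.1953e+00,  2.0000e-04,
        7.0400e-02]), 'ee_pos': array([0.5723, 0.074 , 0.2307]), 'eef_rot': array([ 9.1200e-02, -3.1392e+00, -2.0000e-04]), 'finger_gap': np.float64(0.0386), 'wrist_force': array([-0.3176,  0.1493,  0.225 ])}
```

View pics/w2.png

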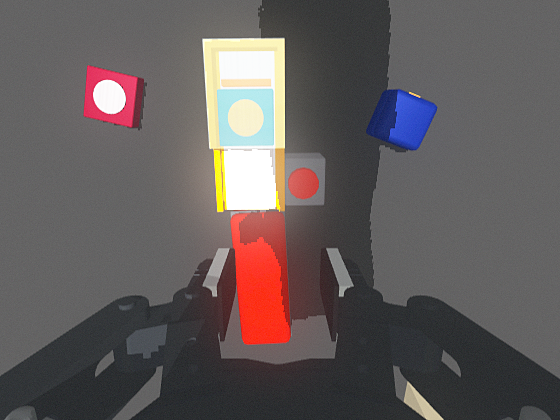

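The wrist view is clear: button at (303,183), chute at (250,180), case at (245,118), fingertips at (222,250) and (337,250).

```bash
python3 - <<'E'
from h import *
z=np.load('w2.npz');im=z['im'].astype(int);P=z['P']
r,g,b=im[...,0],im[...,1],im[...,2]
def box(u0,v0,u1,v1):
    m=np.zeros(r.shape,bool);m[v0:v1,u0:u1]=1;return m
red=box(285,160,325,205)&(r>150)&(g<110)&(b<110)
red2=red&(abs(P[...,2]-.054)<.006)
v,u=np.nonzero(red); print('button px',u.mean(),v.mean(),u.min(),u.max(),v.min(),v.max(),len(u),'xyz',np.nanmedian(P[red],0),(np.nanmin(P[red2],0)+np.nanmax(P[red2],0))/2)
blk=box(280,145,335,215)&(abs(P[...,2]-.044)<.004)&(abs(r-b)<25)
q=P[blk];print('block',cv2.minAreaRect((q[:,:2]*1000).astype(np.float32)))
ch=box(222,152,275,208);print('chute z',np.nanmedian(P[ch],0))
# kerb edge lines
top=box(195,30,335,215)&(P[...,2]>.036)&(P[...,2]<.075)
for row in (155,170,185,200):
    yy=P[row][(top[row])]; print(row,np.nanmin(yy,0).round(4),np.nanmax(yy,0).round(4))
for row in (50,80,110,140):
    m=top[row]&(P[row,:,2]>.055);yy=P[row][m];print('roof',row,np.nanmin(yy,0).round(4),np.nanmax(yy,0).round(4))
# finger tips in tool frame
s=robot.get_state();W=R.from_rotvec(s['eef_rot']).as_matrix()
for n,bx in(('L',(195,240,240,275)),('R',(320,240,365,275))):
    m=box(*bx)&(P[...,2]>.12);q=(P[m]-s['ee_pos'])@W
    t=q[q[:,2]>np.nanpercentile(q[:,2],70)];print(n,len(q),np.nanmin(q,0).round(4),np.nanmax(q,0).round(4),np.median(t,0).round(4))
i=cv2.imread('pics/w2.png')[235:345,170:390];cv2.imwrite('pics/w2c.png',cv2.resize(i,None,fx=3.5,fy=3.5))
E
```

```text
button px 302.98820445609437 182.9121887287025 288 318 167 198 763 xyz [0.57029092 0.09527536 0.05390902] [0.5708034  0.09543196 0.05223909]
block ((570.7485961914062, 97.87722778320312), (48.016876220703125, 39.22182846069336), 3.5819454193115234)
chute z [0.57278884 0.04154716 0.04028301]
155 [0.5459 0.0085 0.0379] [0.5502 0.0757 0.0461]
170 [0.5576 0.0093 0.0384] [0.5649 0.1157 0.0553]
185 [0.5713 0.0103 0.0383] [0.58   0.1171 0.0554]
200 [0.5882 0.0115 0.0389] [0.5953 0.1176 0.0464]
roof 50 [0.4563 0.0023 0.0643] [0.4602 0.0698 0.0673]
roof 80 [0.4798 0.0042 0.0641] [0.4836 0.0712 0.0678]
roof 110 [0.5043 0.0055 0.0639] [0.5081 0.0727 0.0673]
roof 140 [0.5299 0.0074 0.0633] [0.5339 0.0743 0.0683]
L 809 [-0.0037 -0.0358 -0.032 ] [ 0.011  -0.0219 -0.0008] [ 0.0078 -0.0241 -0.0091]
R 813 [-0.0039  0.016  -0.0319] [ 0.0109  0.0298 -0.0008] [ 0.0079  0.0181 -0.0091]
```

View pics/w2c.png

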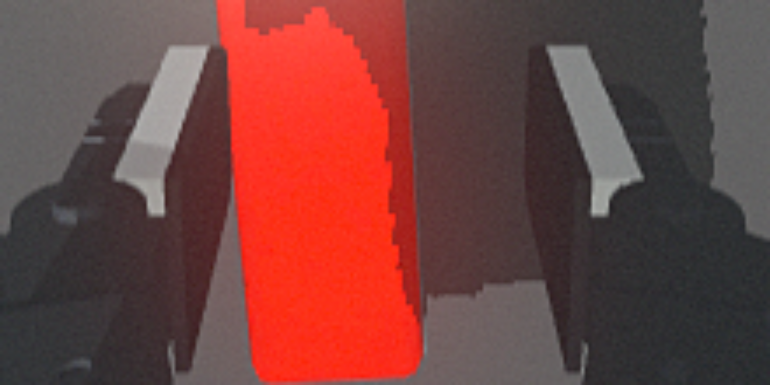

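Emit:
apply_moves --plan '[{"tx": -0.3, "ty": -0.2, "tz": 4, "rx": 0, "ry": 0, "rz": 0}, {"tx": -0.3, "ty": -0.2, "tz": 8, "rx": 0, "ry": 0, "rz": 0}, {"tx": -0.3, "ty": -0.2, "tz": 12, "rx": 0, "ry": 0, "rz": 0}, {"tx": -0.3, "ty": -0.2, "tz": 14.5, "rx": 0, "ry": 0, "rz": 0}, {"tx": -0.3, "ty": -0.2, "tz": 16, "rx": 0, "ry": 0, "rz": 0}, {"tx": -0.3, "ty": -0.2, "tz": 16, "rx": 0, "ry": 0, "rz": 0}, {"tx": -0.3, "ty": -0.2, "tz": 16, "rx": 0, "ry": 0, "rz": 0}]' --fingers -0.08

```text
time: 2.58
ee_pos: [0.5759, 0.074, 0.0725]
eef_rot: [-0.097, 3.138, 0.0]
wrist_force: [0.8, -0.0, -0.9]
finger_gap: 0.0461
```

```bash
python3 - <<'E'
from h import *
im,d,P,T,K,c=cap('wrist');np.savez('w3.npz',im=im,P=P)
i2=cap('side')[0]
a=cv2.resize(im[120:330,140:420],(800,600))
s=robot.get_state()
for y in(-.0255,.0255): print('side tip', y)
b=cv2.resize(i2[190:300,230:350],(600,550),interpolation=cv2.INTER_CUBIC)
cv2.imwrite('pics/m3.png',np.hstack([cv2.resize(a,(400,300)),cv2.resize(b,(327,300))])[...,::-1])
print({k:np.round(s[k],4) for k in('time','ee_pos','eef_rot','finger_gap','wrist_force')})
E
```

```text
side tip -0.0255
side tip 0.0255
{'time': np.float64(2.675), 'ee_pos': array([0.5761, 0.0738, 0.0726]), 'eef_rot': array([-9.6200e-02,  3.1379e+00,  4.0000e-04]), 'finger_gap': np.float64(0.0462), 'wrist_force': array([ 0.1294,  0.7168, -0.5509])}
```

View pics/m3.png

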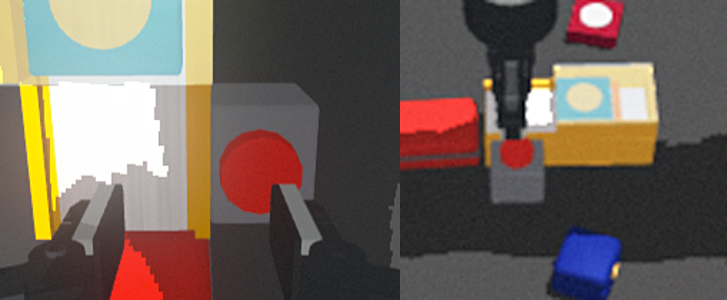

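Emit:
apply_moves --plan '[{"tx": 0, "ty": 0, "tz": 0.8, "rx": 0, "ry": 0, "rz": 0}, {"tx": 0, "ty": 0, "tz": 1.5, "rx": 0, "ry": 0, "rz": 0}, {"tx": 0, "ty": 0, "tz": 1.8, "rx": 0, "ry": 0, "rz": 0}, {"tx": 0, "ty": 0, "tz": 1.8, "rx": 0, "ry": 0, "rz": 0}, {"tx": 0, "ty": 0, "tz": 1.8, "rx": 0, "ry": 0, "rz": 0}]'

```text
time: 3.3
ee_pos: [0.5752, 0.0735, 0.0533]
eef_rot: [-0.096, 3.14, 0.0]
wrist_force: [-0.1, -0.1, -0.3]
finger_gap: 0.0461
```

```bash
python3 - <<'E'
from h import *
im,d,P,T,K,c=cap('wrist')
s=robot.get_state();print({k:np.round(s[k],4) for k in('time','ee_pos','wrist_force')})
W=R.from_rotvec(s['eef_rot']).as_matrix()
r,g,b=[im[...,i].astype(int) for i in range(3)]
m=np.zeros(r.shape,bool);m[120:330,270:420]=1
q=P[m&(r>130)&(g<90)];print('btn world',np.nanmin(q,0).round(4),np.nanmax(q,0).round(4), 'tool',((q-s['ee_pos'])@W).min(0).round(4),((q-s['ee_pos'])@W).max(0).round(4))
# tip faces: points in tool z>-0.02, |x|<.013
Q=(P-s['ee_pos'])@W
v,u=np.nonzero((Q[...,2]>-.02)&(Q[...,2]<.0)&(abs(Q[...,0])<.013)&(abs(Q[...,1])<.036)&(abs(Q[...,1])>.015))
q=Q[v,u]
for sg in(-1,1):
    t=q[q[:,1]*sg>0];print('tip',sg,len(t),t.min(0).round(4),t.max(0).round(4))
cv2.imwrite('pics/w4.png',cv2.resize(im[100:330,140:420],(800,600))[...,::-1])
E
```

```text
{'time': np.float64(3.35), 'ee_pos': array([0.5753, 0.0735, 0.0535]), 'wrist_force': array([-0.3932,  0.0421, -0.0071])}
btn world [0.5558 0.0701 0.0271] [0.6263 0.1096 0.07  ] tool [nan nan nan] [nan nan nan]
tip -1 625 [-0.011  -0.0359 -0.02  ] [ 0.012  -0.0241 -0.0014]
tip 1 1605 [-0.0116  0.015  -0.02  ] [ 0.013  0.036 -0.   ]
```

View pics/w4.png

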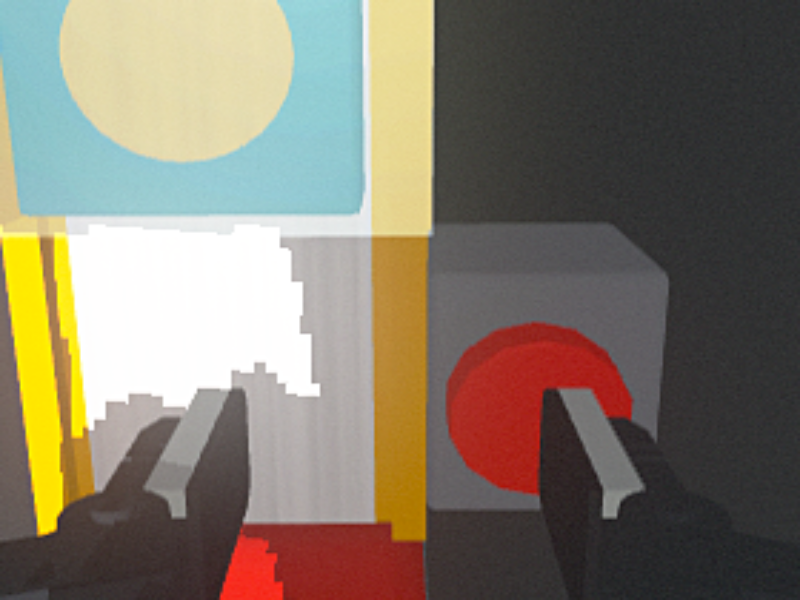

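The right tip sits about 1.5 mm too far +y of the button centre at (540,417) and about 5 mm forward of it. I'll correct both and press in small steps.

Emit:
apply_moves --plan '[{"tx": 0.2, "ty": -0.15, "tz": 0, "rx": 0, "ry": 0, "rz": 0}, {"tx": 0.2, "ty": -0.15, "tz": 0.2, "rx": 0, "ry": 0, "rz": 0}, {"tx": 0.2, "ty": -0.15, "tz": 0.3, "rx": 0, "ry": 0, "rz": 0}, {"tx": 0.2, "ty": -0.15, "tz": 0.3, "rx": 0, "ry": 0, "rz": 0}]'

```text
time: 3.85
ee_pos: [0.5733, 0.0719, 0.0505]
eef_rot: [-0.096, 3.14, -0.0]
wrist_force: [-1.1, -0.1, 2.5]
finger_gap: 0.046
```

Emit:
apply_moves --plan '[{"tx": 0, "ty": 0, "tz": 0.15, "rx": 0, "ry": 0, "rz": 0}, {"tx": 0, "ty": 0, "tz": 0.3, "rx": 0, "ry": 0, "rz": 0}, {"tx": 0, "ty": 0, "tz": 0.4, "rx": 0, "ry": 0, "rz": 0}, {"tx": 0, "ty": 0, "tz": 0.4, "rx": 0, "ry": 0, "rz": 0}, {"tx": 0, "ty": 0, "tz": 0.4, "rx": 0, "ry": 0, "rz": 0}, {"tx": 0, "ty": 0, "tz": 0.4, "rx": 0, "ry": 0, "rz": 0}, {"tx": 0, "ty": 0, "tz": 0.4, "rx": 0, "ry": 0, "rz": 0}, {"tx": 0, "ty": 0, "tz": 0.4, "rx": 0, "ry": 0, "rz": 0}]'

```text
time: 4.85
ee_pos: [0.5736, 0.072, 0.0465]
eef_rot: [-0.096, 3.139, 0.0]
wrist_force: [1.1, -0.1, 3.3]
finger_gap: 0.0462
```

```bash
python3 - <<'E'
from h import *
im,d,P,T,K,c=cap('wrist')
i2=cap('side')[0]
F=[]
for k in range(5):
    cap('side'); F.append(robot.get_state()['wrist_force'])
print(np.mean(F,0),robot.get_state()['ee_pos'],robot.get_state()['time'])
a=cv2.resize(im[100:330,140:420],(480,400));b=cv2.resize(i2[200:280,235:335],(320,400)[:1]+(256,),interpolation=cv2.INTER_CUBIC)
o=np.zeros((400,800,3),np.uint8);o[:,:480]=a;o[:256,480:]=b
cv2.imwrite('pics/m5.png',o[...,::-1])
E
```

```text
[ 1.8122516  -0.92996497  3.03041458] [0.57362443 0.0720006  0.04647382] 5.2
```

View pics/m5.png

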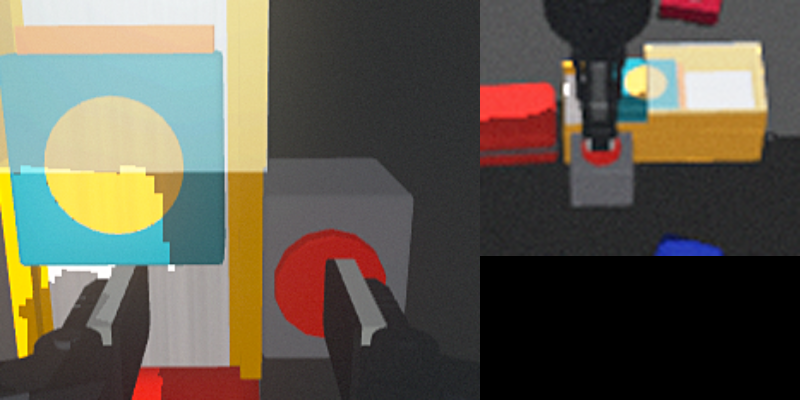

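The case (teal, front edge at about (125,265) in the left panel) has popped halfway out, stopped flat against the left fingertip, and the right tip holds the button. Vertical force is only about 3 N, so I'll press 2 mm deeper for margin.

Emit:
apply_moves --plan '[{"tx": 0, "ty": 0, "tz": 0.1, "rx": 0, "ry": 0, "rz": 0}, {"tx": 0, "ty": 0, "tz": 0.2, "rx": 0, "ry": 0, "rz": 0}, {"tx": 0, "ty": 0, "tz": 0.2, "rx": 0, "ry": 0, "rz": 0}, {"tx": 0, "ty": 0, "tz": 0.2, "rx": 0, "ry": 0, "rz": 0}, {"tx": 0, "ty": 0, "tz": 0.2, "rx": 0, "ry": 0, "rz": 0}, {"tx": 0, "ty": 0, "tz": 0.2, "rx": 0, "ry": 0, "rz": 0}]'

```text
time: 5.95
ee_pos: [0.5737, 0.072, 0.0446]
eef_rot: [-0.096, 3.139, 0.0]
wrist_force: [1.7, -0.5, 5.3]
finger_gap: 0.0464
```

```bash
python3 - <<'E'
from h import *
im,d,P,T,K,c=cap('wrist')
F=[]
for k in range(6):
    i2=cap('side')[0]; F.append(robot.get_state()['wrist_force'])
s=robot.get_state();print(np.mean(F,0),s['ee_pos'],s['time'],s['finger_gap'])
r,g,b=[im[...,i].astype(int) for i in range(3)]
m=(b>r+30)&(g>r+30)&(P[...,2]>.05)&(P[...,2]<.063);print('case top',m.sum(),np.nanmedian(P[m],0),np.nanmin(P[m],0),np.nanmax(P[m],0))
a=cv2.resize(im[100:330,140:420],(480,400));b=cv2.resize(i2[200:280,235:335],(320,256),interpolation=cv2.INTER_CUBIC)
o=np.zeros((400,800,3),np.uint8);o[:,:480]=a;o[:256,480:]=b
cv2.imwrite('pics/m6.png',o[...,::-1])
E
```

```text
[ 1.95798326 -1.30142016  4.94181414] [0.57364229 0.07199394 0.04457695] 6.3 0.04613014168112237
case top 4329 [0.55584622 0.04313561 0.05804545] [0.53957427 0.01576976 0.05030088] [0.56665817 0.066739   0.06015724]
```

View pics/m6.png

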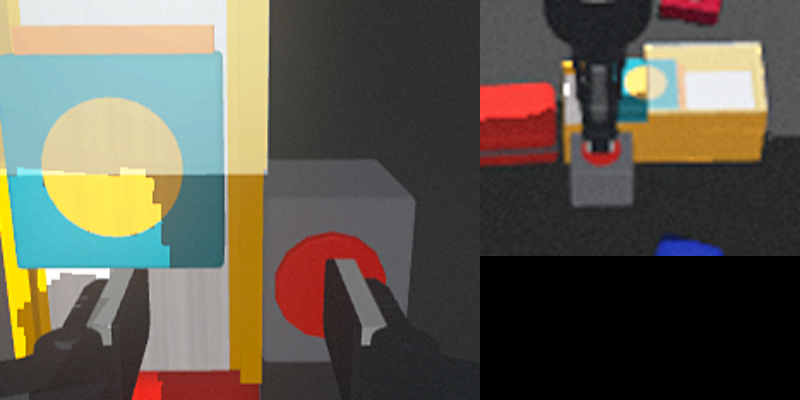

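The button is pressed nearly to the bottom (about 5 N). The case is flat with its top at 58 mm (40 + 18), and it hasn't moved from the finger.

```bash
python3 -c "
from plant import robot
print(robot.finish_job())"
```

```text
the job is handed in; nothing more can be done
None
```

I pressed the ejector button with one fingertip and stopped the teal coin case in the chute with the other. The job was handed in at about 6.3 s with the arm holding still.

Last checks before handing in:
- **Button:** the fingertip pushes down with about 5 N, which is near or at fully down (4.5 N). The button's travel was not measured directly.
- **Case:** it lies flat, its top at about 58 mm, which is the chute floor plus the case's height. It is about halfway out of the gate, with about 2 N pushing it against the finger, and it stayed put between the last two pictures.
- **Other goods:** the spare case, ring box and spectacles case look undisturbed in the last side picture, though only parts of them show. The tubs and flask were not checked again after the first pictures; the arm's path did not come near them.

Two things did not go cleanly:
- **Refused move:** the first move call was refused before anything moved, because its rows left out some keys.
- **Button position:** the camera readings of the button's sideways position differed by up to 7 mm. I settled it by comparing fingertips and button in the wrist picture.

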